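# Fold the disc case flap shut and tuck it under the lip

## Task

Shut the flap of the small disc case, using only the outside of your fingers on the flap's outer face and nothing pinched or lifted: push the raised flap over and down flat on the case, then, pressing lightly, push it along behind its raised step so that its free edge slides well under the fixed lip and it stays shut when you let go. Leave the disc in its seat, and do not shift the jar, the dropper bottle or the dish beside the case.

Things in the scene. Friction and masses are not known exactly. Their poses are not given: they have to be found in the camera images.
- disc_case: White open case fixed to the worktop: base plate 142 x 126 x 4 mm (x, y, z), tray walls 110 mm (x) by 106 mm (y), side walls 30 mm high. Origin at the centre of its underside, on the worktop; z up; +x runs from the flap's hinge to the retaining lip, the way the flap is folded and pushed. At the hinge end nothing but the flap is higher than 37 mm.
- hinge_line (a point): Middle of the flap's hinge axis: at x = -55 mm, y = 0, z = 32 mm of the case; the axis runs along the case's y. Axes as the case's. A hinge barrel 8 mm thick lies on it.
- lip_edge (a point): Middle of the lower front edge of the fixed retaining lip at the +x end: at x = 33 mm, y = 0, z = 39.5 mm of the case. The lip is 3 mm thick, 106 mm wide along y, and overhangs from here 16 mm towards +x, to the end wall; its top is at z = 42.5 mm. Axes as the case's.
- flap_fold (a joint): Angle of the flap about its hinge, rad: 0 = flat on the case, growing as it stands up (starts at 1.0 to 1.4, stop at 1.5). Let go while not tucked, a weak spring raises it again to about 0.7; 1 to 2 N at the push point hold it down. Tucked, it rises only to about 0.03, against the lip's underside. Pressing goes to a hard stop at -0.01.
- flap_slide (a joint): How far the flap's cover has been slid along the flap, away from the hinge, m: 0 at the start, 0.014 at the stop; moves with about 2 N and stays where it is left. With the flap flat, sliding by over 0.004 brings the free edge under the lip; slid before the flap is down, the edge lands on top of the lip and must be drawn back.
- flap_edge (a point): Middle of the flap's free edge at its outer face: 84 mm from the hinge axis when flap_slide is 0, 5 mm off the plane through the axis. The grey cover is 76 mm long (8 to 84 mm from the axis), 96 mm wide, 6 mm thick at the edge. x from hinge to free edge, z out of the outer face. Shut but not slid, it is at x = 29 mm, z = 37 mm of the case, 4 mm before the lip and 2.5 mm below its underside.
- flap_push (a point): Point on the flap's flat outer face where a fingertip is best put: 42 mm from the hinge axis (flap_slide 0), mid-width, 13 mm before the upright face of a step 4 mm high and 60 mm wide, 55 mm from the axis, which faces the hinge; pushing this face slides the cover. Beyond it the step slopes down. x towards the free edge, z out of the outer face.
- flap_inner: The inner frame on the flap's under (inner) face, 2 mm thick, along its free edge and two side edges; fingers must not touch this (that would be pinching or lifting the flap). Origin on the hinge axis when flap_slide is 0.
- rotor_disc_1: Black test rotor disc, 49 mm across, 12 mm thick, lying loose in a ring seat in the case, about 4 mm above the worktop; the flap covers it. Origin at the centre of its underside. To be left alone.
- jar_mid (a point): Bystander: white reagent jar, 66 mm across, 125 mm tall, loose, upright on the worktop, either 13 to 16 cm to the +y side of the case's middle or 15 to 18 cm from it beyond the lip (+x); point half-way up its axis.
- dropper_mid (a point): Bystander: small dropper bottle 27 mm across, 76 mm tall, loose, upright, in the other of the two places named for the jar; point half-way up.
- dish_mid (a point): Bystander: clear ribbed dish 48 mm across, 17 mm tall, loose, off the case's corner on the hinge side (-x) and +y, 14 to 20 cm from the case's middle; point half-way up.
- flap_cover: The grey sliding cover of the flap with its step and inner frame (see flap_edge for sizes). Origin on the hinge axis when flap_slide is 0; x towards the free edge, z out of the outer face.
Things that resemble listed ones, but are neither listed nor needed, are in the scene too. What is shaped like the disc_case but brown is not meant.

How it is judged:
By the outcome, as a careful person would: the job done as asked, in the order asked, and still so for the second after the job is handed in, with the robot touching nothing.
It also fails if it takes over 35 s, if anything falls off the work surface, if the arm or the gripper's body presses on something with over 40 N, if the wrist force passes 120 N, or if a joint passes its speed limit or range.

## Robot

A 6-joint arm with a two-finger parallel gripper is mounted at the origin on a cart in front of the work surface, level with it; the furniture and walls round the work are solid. World frame = base frame: x ahead of the robot, y to its left, z up, the work surface at z = 0. Lengths are in mm, angles in rad, forces in N, time in s.
With the tool pointing down it reaches from about 275 to 975 mm from the base axis. Payload 8.4 kg.
Tool frame: the origin (TCP) lies at the very end of the fingers, on their centre line; the grasp point (between the pads) lies 19 mm behind it; z points along the fingers, y is the direction in which the jaws open and shut (so a half turn about z gives the same grasp; the last joint's range is limited). The gripper opens to 92 mm and grips with 3 to 60 N. Pads are 20 mm wide; open, the fingers measure 128 mm over their backs; the gripper's body (75 mm by 189 mm) begins 69 mm behind the grasp point.
Start: joints at [-0.002, 0.353, 1.633, -0, 1.155, -0.002], TCP at [625.002, -0, 214.583] pointing down, gripper open.
Joint ranges: [-2.63, 2.63], [-0.92, 2.1], [0.06, 2.66], [-1.3, 4.44], [0, 2.69], [-3.02, 3.02]. Speed limits (rad/s): [2.22, 2.22, 2.79, 3.14, 3.14, 3.14].

## Interface

Orientations are given as a rotation vector (axis times angle).
In Python, from rig import robot, optics gives the robot as it stands. The module is installed in compiled form; this text tells all that it offers.
- The arm moves only by the shell command python3 -m jog 'ROWS' [FORCE]. ROWS is a JSON object of lists of equal length, an entry for each row: "gripper": the finger opening in mm, from 0 to 91.9; "slide": the shift along the tool's x, y, z in mm, a list of three; "turn": the turn, a rotation vector about the tool's x, y, z in degrees, a list of three. In form: {"gripper": [gripper, ...], "slide": [[x, y, z], ...], "turn": [[rx, ry, rz], ...]}. A call has 1 to 5 rows; each row shifts and turns the commanded pose from where the row before left it, along the tool's axes as they then stand; what a row does not reach is not made up. A row lasts 1/12 s, in which the tool goes at most 41.7 mm and 7.16 degrees, less where a joint would pass 70% of its speed; a pose out of reach is approached as far as the arm can. A call is refused whole if a number of a shift passes 41.7 or a number of a turn 7.16, either way. A call with a gripper value outside its range is refused whole. The fingers move at their own pace and stop on an object; FORCE is the grip in N (left out, the last holds). Time passes only in rows, so rows that do not move let the fingers close. It gives the time, the measured TCP pose, the force and the opening at its end, in the units of the state.
- robot.get_obs(): the state, without advancing time (a new reading comes with each control period).
- optics.grab_frame(name): name is "scene" or "side" or "wrist"; returns the picture (400x640x3 uint8, red, green, blue); there is no depth.
- optics.camera_params(name): a dict with "fx", "fy", "cx", "cy" (pixels), "xyz" and "orientation" of the camera in the world. Camera axes: x right, y down, z forward; pixel columns grow to the right and rows downward; lengths in mm; the calibration is good to about 2 mm. A picture is of the moment at which its call begins: read the wrist's pose just before it. camera_params takes no time and is no camera call; for the wrist camera it gives the pose at the moment of the call.
- robot.finish_job(): hands the job in, once; it reports no verdict.
Trained networks look in the newest picture that a camera, given by its name, has taken for a name from the list of things; names that differ only in an ending like _2 or _b are one class to them, and where a whole thing is asked for, a point or a joint stands for the part that bears it (a point fixed in the world has none). Each returns a list of dicts, best first, with "p" (0 to 1); they miss things now and then, are a little off and sometimes report something else, mostly with a low value. They report only what shows in the picture. A call takes as long as a camera call. They do not tell look-alikes from the thing itself.
- optics.trace(name, camera): "pixels" (400x640 bool, what is visible of it) and "centre" ([row, column] in pixels, amid what is visible of it).
The state is a dict: "clock": time; "qpos": joint angles; "qd": joint speeds; "tau": joint torques, N m; "tool_pos": TCP position; "eef_rot": TCP orientation; "ft_force": force on the tool from outside, world axes, zero at the start; "ft_torque": the same for the moment, N m; "finger_gap": finger opening in mm.
Only numpy, scipy, OpenCV 4.12 (cv2) and the standard library are available. Lean on these libraries where they do the work, as an engineer would, in place of code of your own. Each camera call takes 0.05 s, during which the arm holds its last target.

## Working session

There is one attempt and no reset: what is moved stays moved. The work goes in short steps, Python scripts to look and compute and a shell command to move; the robot and the scene stay as the last step left them, time stands still between calls to the robot, and variables do not carry over. Pictures are saved under pics/ and viewed, and the job is handed in when it is done.

```bash
mkdir -p pics
cat > h.py <<'E'
import numpy as np, cv2
from rig import robot, optics
def save(name,fn):
    im=optics.grab_frame(name); cv2.imwrite('pics/'+fn,im[:,:,::-1]); return im
E
python3 - <<'E'
from h import *
o=robot.get_obs(); print(o)
for c in ['scene','side','wrist']:
    save(c,f'a_{c}.png'); print(c,optics.camera_params(c))
    for n in (['disc_case','flap_cover'] if c!='wrist' else ['disc_case']):
        for d in optics.trace(n,c): print(n,c,d['p'],d['centre'],d['pixels'].sum())
E
```

```text
{'clock': 0.0, 'qpos': array([-2.43525872e-03,  3.53647035e-01,  1.63407701e+00,  3.58931114e-06,
        1.15518561e+00, -2.43546066e-03]), 'qd': array([ 0.0008539 , -0.00043328,  0.00032786, -0.00041718, -0.0014068 ,
       -0.0004377 ]), 'tau': array([-2.43486713e-03, -5.93846583e+01, -3.34216332e+01,  6.94100303e-02,
        2.34022352e-02, -1.15005114e-04]), 'tool_pos': array([ 6.24540892e+02, -1.97370363e-02,  2.13888823e+02]), 'eef_rot': array([-2.22078088e+00, -2.22077810e+00,  1.45516491e-03]), 'ft_force': array([-0.36790845, -0.29987586,  0.34177223]), 'ft_torque': array([-0.00017181, -0.00085727,  0.0229791 ]), 'finger_gap': 92.04235523343382}
scene {'fx': 410.3283458383464, 'fy': 410.3283458383464, 'cx': 320.67912407324826, 'cy': 197.31447536817487, 'xyz': array([ 111.6620112 , -335.21749721,  746.56769817]), 'orientation': array([-2.20310736,  1.15115165, -0.41491817])}
disc_case scene 0.96 [218.8, 231.4] 2975
disc_case scene 0.91 [153.5, 296.0] 2011
disc_case scene 0.82 [264.9, 314.7] 3995
flap_cover scene 0.87 [208.7, 223.5] 1091
flap_cover scene 0.83 [223.1, 302.9] 47
[... 220 characters left out ...]
tion': array([-2.24828917,  0.66824093, -0.2600514 ])}
disc_case side 0.96 [225.4, 293.2] 3948
disc_case side 0.91 [149.8, 329.3] 1756
disc_case side 0.88 [184.3, 239.5] 2346
flap_cover side 0.97 [173.2, 238.2] 708
flap_cover side 0.69 [197.1, 293.8] 611
flap_cover side 0.61 [135.6, 331.6] 564
wrist {'fx': 299.39454168998793, 'fy': 299.39454168998793, 'cx': 326.0443006987639, 'cy': 202.50782304211617, 'xyz': array([625.40880104,  65.60955659, 384.63744872]), 'orientation': array([ 2.90293466e+00,  6.30915801e-04, -7.06535472e-04])}
disc_case wrist 0.92 [50.3, 403.0] 12500
disc_case wrist 0.86 [213.7, 200.4] 7642
disc_case wrist 0.7 [49.5, 181.3] 12829
disc_case wrist 0.53 [213.5, 197.9] 4062
```

View pics/a_scene.png

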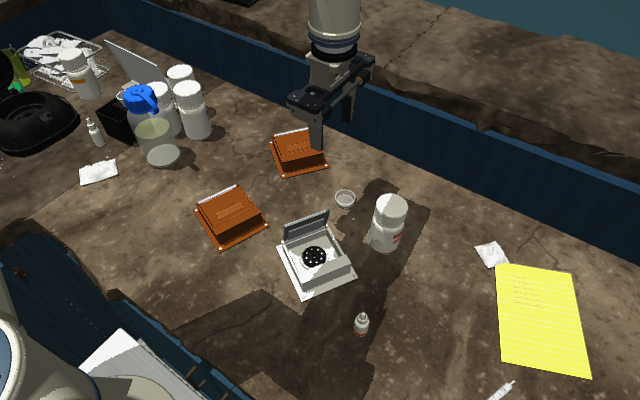

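View pics/a_side.png

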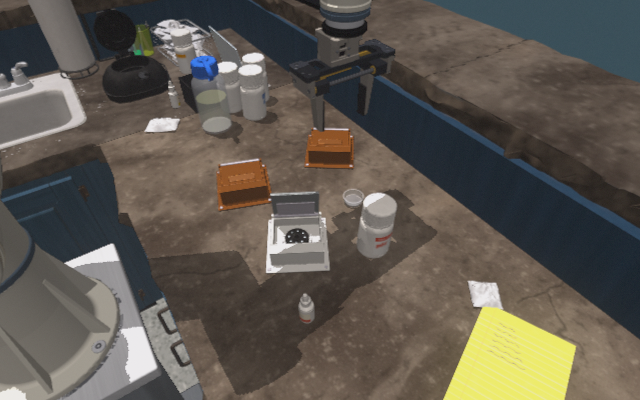

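View pics/a_wrist.png

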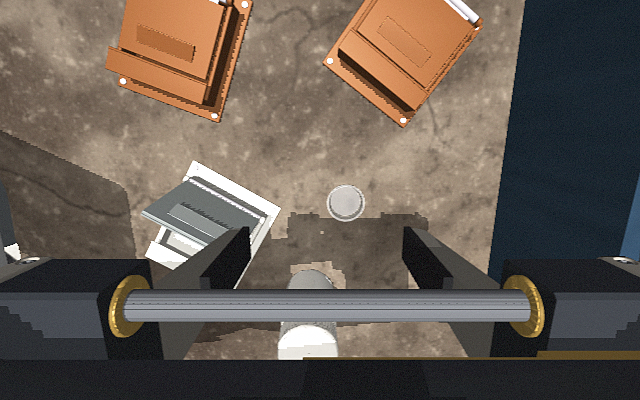

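The scene picture shows three case-shaped things: brown ones at (231,215) and (298,152), and a white one at (315,258). The white one has its grey flap raised and the black disc in it. The white one fits, since brown is excluded. The jar is at (388,222), the dropper at (361,325) and the dish at (345,199). I'll confirm with an enlarged crop.

Run:
```python
import cv2,numpy as np
a=cv2.imread('pics/a_scene.png')[195:310,260:370]; b=cv2.imread('pics/a_side.png')[180:285,250:345]
a=cv2.resize(a,None,fx=4.5,fy=4.5,interpolation=cv2.INTER_CUBIC)[:, :495]; b=cv2.resize(b,None,fx=4,fy=4,interpolation=cv2.INTER_CUBIC)
c=np.zeros((520,800,3),np.uint8); a=cv2.resize(a,(400,int(115*400/110))); c[:a.shape[0],:400]=a; c[:b.shape[0],410:410+b.shape[1]]=b
cv2.imwrite('pics/crop1.png',c)
```

```text
(no output)
```

View pics/crop1.png

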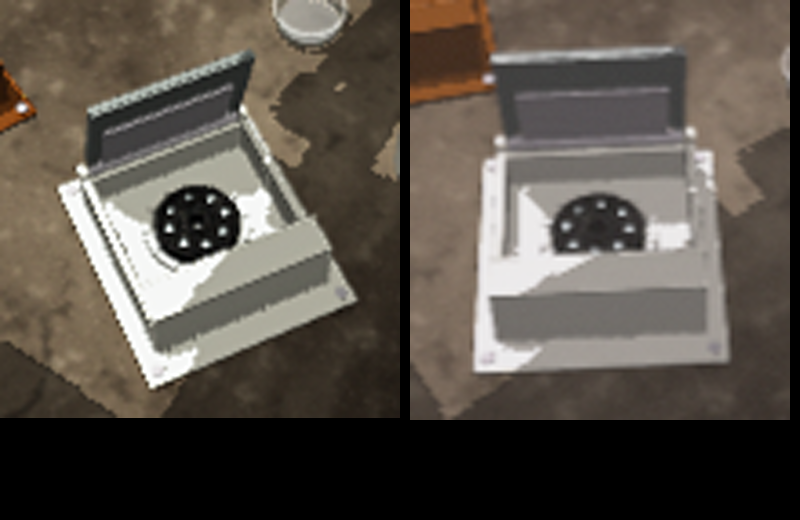

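```bash
cat > fit.py <<'E'
from h import *
from scipy.optimize import least_squares
from scipy.spatial.transform import Rotation as R
P={c:optics.camera_params(c) for c in('scene','side')}
def proj(c,X):
    p=P[c]; M=R.from_rotvec(p['orientation']).as_matrix(); Y=(np.atleast_2d(X)-p['xyz'])@M
    return np.c_[p['fx']*Y[:,0]/Y[:,2]+p['cx'],p['fy']*Y[:,1]/Y[:,2]+p['cy']]
s=3.636
S=lambda u,v:(260+u/s,195+v/s); D=lambda u,v:(250+(u-410)/4,180+v/4)
obs=[('scene',(-71,-63,4),S(61,187)),('scene',(71,-63,1),S(153,387)),('scene',(71,63,2),S(356,299)),
('side',(-71,-63,4),D(484,158)),('side',(71,-63,1),D(473,372)),('side',(71,63,1),D(728,361)),('side',(-71,63,4),D(713,152))]
fl=[('scene',-48,S(88,103)),('scene',48,S(251,53)),('side',-48,D(492,53)),('side',48,D(685,49))]
def flap(q,d,y,h): # d along, h off
    return np.array([-55+d*np.cos(q)-h*np.sin(q),y,32+d*np.sin(q)+h*np.cos(q)])
def W(p,X):
    c,sn=np.cos(p[2]),np.sin(p[2]); X=np.asarray(X,float)
    return np.array([p[0]+c*X[0]-sn*X[1],p[1]+sn*X[0]+c*X[1],X[2]])
def res(p):
    r=[proj(c,W(p,X))[0]-uv for c,X,uv in obs]+[proj(c,W(p,flap(p[3],84,y,5)))[0]-uv for c,y,uv in fl]
    return np.concatenate(r)
if __name__=='__main__':
    # init from image ray
    best=min((least_squares(res,[x,y,t,1.2]) for x in(400,550) for y in(-100,50) for t in(-2,-1,0,3)),key=lambda r:r.cost)
    print(best.x,np.degrees(best.x[2]),best.cost); print(best.fun.reshape(-1,2).round(1))
E
python3 - <<'E'
from fit import *
import runpy; runpy.run_path('fit.py',run_name='__main__')
def ray(c,uv,z):
    p=P[c]; M=R.from_rotvec(p['orientation']).as_matrix(); d=M@[(uv[0]-p['cx'])/p['fx'],(uv[1]-p['cy'])/p['fy'],1]
    return p['xyz']+d*(z-p['xyz'][2])/d[2]
for n,z in (('jar_mid',62),('dropper_mid',38),('dish_mid',8.5),('rotor_disc_1',16)):
  for c in ('scene','side'):
    if n=='jar_mid': optics.grab_frame(c) if 0 else None
    for d in optics.trace(n,c)[:3]:
        r,cc=d['centre']; print(n,c,round(d['p'],2),(r,cc),ray(c,(cc,r),z).round(0))
E
```

```text
[475.68809213 -65.79249521   4.17630473   1.29279732] 239.28463499735577 6.156796605299585
[[-0.3 -0.8]
 [-0.2  0.4]
 [ 1.   0.6]
 [-0.2 -0.5]
 [-0.7  0. ]
 [-0.2  0.3]
 [-0.6 -1.1]
 [ 0.8  1.2]
 [ 1.4 -1.3]
 [-0.7 -0.1]
 [-0.1 -0.9]]
jar_mid scene 0.58 (223.6, 388.1) [ 605. -157.   62.]
jar_mid side 0.57 (225.9, 374.9) [ 603. -157.   62.]
dropper_mid scene 0.66 (325.2, 359.3) [ 394. -218.   38.]
dropper_mid side 0.9 (310.4, 306.0) [ 399. -227.   38.]
dish_mid scene 0.89 (196.0, 343.7) [655. -18.   8.]
dish_mid side 0.88 (194.0, 354.1) [661. -17.   8.]
rotor_disc_1 scene 0.97 (256.5, 310.3) [471. -53.  16.]
rotor_disc_1 side 0.58 (237.0, 297.5) [480. -62.  16.]
```

```bash
python3 -m jog '{"gripper":[0,0,0,0,0],"slide":[[0,0,15],[0,0,15],[0,0,15],[0,0,15],[0,0,15]],"turn":[[0,0,7],[0,0,7],[0,0,7],[0,0,7],[0,0,2.7]]}' 20
python3 -m jog '{"gripper":[0,0,0,0,0],"slide":[[-10,-20,0],[-10,-20,0],[-10,-20,0],[-10,-20,0],[-8,-14,0]],"turn":[[0,0,0],[0,0,0],[0,0,0],[0,0,0],[0,0,0]]}'
cat > st.py <<'E'
from fit import *
CP=np.array([475.69,-65.79,4.1763])
def state():
    o=robot.get_obs(); d=o['tool_pos']-[CP[0],CP[1],0]; c,s=np.cos(CP[2]),np.sin(CP[2])
    f=o['ft_force']; print('t',round(o['clock'],2),'case xyz',np.round([c*d[0]+s*d[1],-s*d[0]+c*d[1],d[2]],1),'F case',np.round([c*f[0]+s*f[1],-s*f[0]+c*f[1],f[2]],2),'gap',round(o['finger_gap'],1))
    M=R.from_rotvec(o['eef_rot']).as_matrix(); print('tool x,y,z in case yaw:',np.round(np.degrees(np.arctan2(M[1,1],M[0,1])-CP[2]-np.pi/2)%360,1),'z',M[:,2].round(3))
if __name__=='__main__': state()
E
python3 st.py; python3 -c "
from h import *
save('wrist','b_wrist.png');save('side','b_side.png')"
```

```text
clock: 1.22
tool_pos: [625.1, -0.0, 139.0]
eef_rot: [2.736, 1.544, 0.0]
ft_force: [-0.7, -0.1, 1.1]
finger_gap: 60.9
clock: 1.63
tool_pos: [517.7, 6.9, 139.4]
eef_rot: [-2.73, -1.554, 0.001]
ft_force: [0.7, 0.3, -0.7]
finger_gap: 27.3
t 1.63 case xyz [-84.   -1.  139.4] F case [-0.59  0.46 -0.7 ] gap 27.3
tool x,y,z in case yaw: 0.0 z [-0.001  0.    -1.   ]
```

View pics/b_wrist.png

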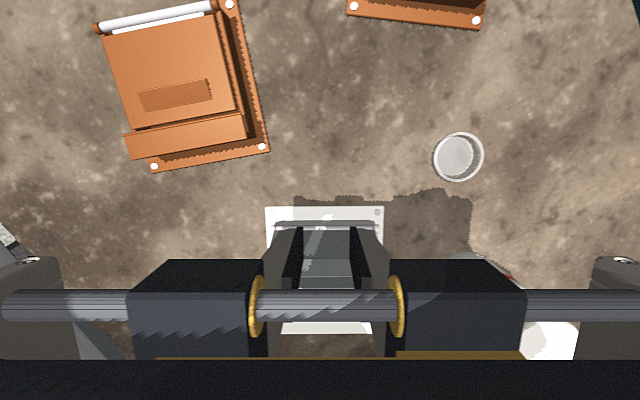

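View pics/b_side.png

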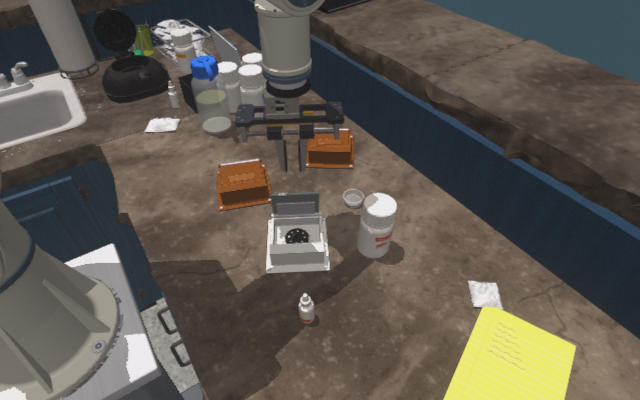

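The wrist view shows the case plate squared up and centred at column 325, with the image centre at 326. The fingers are closing behind the flap and nothing is nearby. Next I'll descend behind the flap.

```bash
python3 -m jog '{"gripper":[0,0,0,0,0],"slide":[[0,0,18],[0,0,18],[0,0,18],[0,0,11],[0,0,0]],"turn":[[0,0,0],[0,0,0],[0,0,0],[0,0,0],[0,0,0]]}'
python3 -m jog '{"gripper":[0,0,0],"slide":[[-4,0,0],[-4,0,0],[0,0,0]],"turn":[[0,0,0],[0,0,0],[0,0,0]]}'
python3 st.py; python3 -c "
from h import *
save('scene','c_scene.png');save('side','c_side.png')
a=cv2.imread('pics/c_scene.png')[120:320,220:420];b=cv2.imread('pics/c_side.png')[120:320,200:400]
cv2.imwrite('pics/c.png',cv2.resize(np.hstack([a,b]),(800,400),interpolation=cv2.INTER_CUBIC))"
```

```text
clock: 2.15
tool_pos: [519.0, 6.7, 72.6]
eef_rot: [-2.729, -1.553, 0.004]
ft_force: [-0.2, -0.5, -0.1]
finger_gap: 0.4
clock: 2.4
tool_pos: [515.9, -0.8, 75.4]
eef_rot: [2.73, 1.553, 0.001]
ft_force: [0.1, -0.0, -0.7]
finger_gap: 0.5
t 2.4 case xyz [-76.4   1.4  75.4] F case [-0.04  0.13 -0.74] gap 0.5
tool x,y,z in case yaw: 0.0 z [ 0.001 -0.    -1.   ]
```

View pics/c.png

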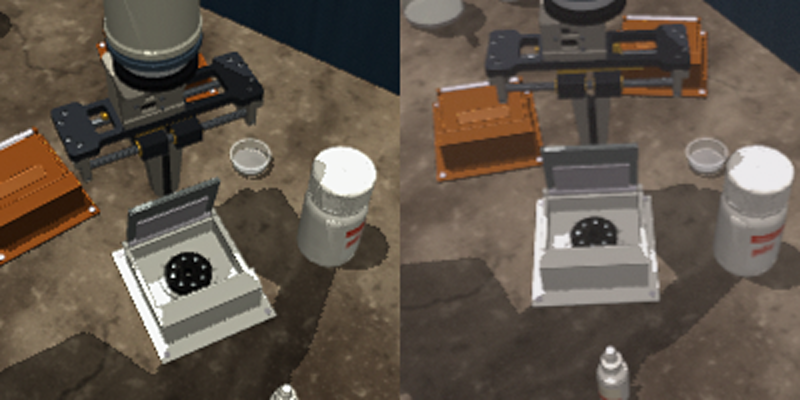

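The fingers (crop 165,190 and 590,120) stand closed right behind the flap, and nothing has been touched. Now I'll push the flap over along its arc.

```bash
python3 -m jog '{"gripper":[0,0,0,0,0],"slide":[[-5,0,0],[-5,0,1],[-4,0,0],[-4,0,1],[-6,0,2]],"turn":[[0,0,0],[0,0,0],[0,0,0],[0,0,0],[0,0,0]]}'
python3 st.py
python3 -m jog '{"gripper":[0,0,0,0,0],"slide":[[-6,0,2],[-5,0,3],[-5,0,4],[-4,0,5],[0,0,0]],"turn":[[0,0,0],[0,0,0],[0,0,0],[0,0,0],[0,0,0]]}'
python3 st.py;  python3 -c "
from h import *
save('scene','d_scene.png');save('side','d_side.png')
a=cv2.imread('pics/d_scene.png')[160:310,250:400];b=cv2.imread('pics/d_side.png')[150:300,220:370]
cv2.imwrite('pics/d.png',cv2.resize(np.hstack([a,b]),(800,400),interpolation=cv2.INTER_CUBIC))"
```

```text
clock: 2.92
tool_pos: [503.4, -21.1, 70.8]
eef_rot: [2.73, 1.554, 0.001]
ft_force: [0.2, 0.3, 0.7]
finger_gap: 0.4
t 2.92 case xyz [-52.6   1.   70.8] F case [-0.35  0.06  0.72] gap 0.4
tool x,y,z in case yaw: 0.0 z [ 0.001  0.    -1.   ]
clock: 3.33
tool_pos: [492.1, -38.6, 55.6]
eef_rot: [-2.73, -1.553, 0.002]
ft_force: [0.1, 0.5, 1.8]
finger_gap: 0.9
t 3.33 case xyz [-31.7   0.2  55.6] F case [-0.52 -0.17  1.79] gap 0.9
tool x,y,z in case yaw: 360.0 z [-0.002 -0.    -1.   ]
```

View pics/d.png

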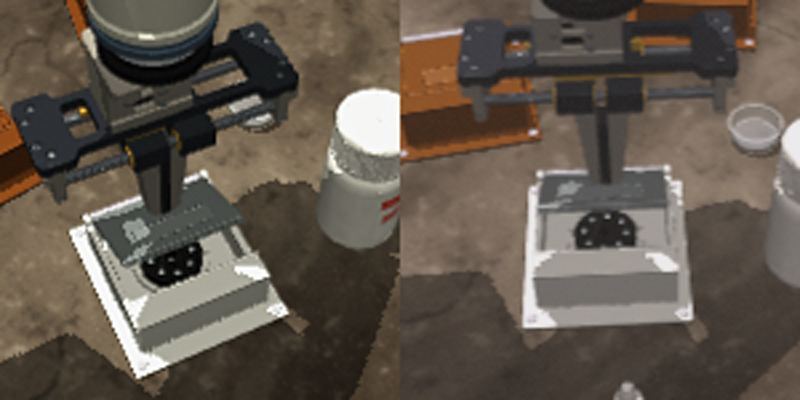

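The flap leans over under the fingertips, touched on its outer face at about 1.8 N (crop 160,205), with the free edge short of the lip. Next I'll press it down the rest of the way.

```bash
python3 -m jog '{"gripper":[0,0,0,0,0],"slide":[[-3,0,4],[-1,0,4],[-1,0,4],[0,0,4],[0,0,0]],"turn":[[0,0,0],[0,0,0],[0,0,0],[0,0,0],[0,0,0]]}'
python3 st.py
```

```text
clock: 3.85
tool_pos: [490.2, -42.3, 39.8]
eef_rot: [-2.73, -1.554, 0.001]
ft_force: [0.5, -0.7, 0.4]
finger_gap: 0.8
t 3.85 case xyz [-27.6   0.5  39.8] F case [0.31 0.81 0.36] gap 0.8
tool x,y,z in case yaw: 0.0 z [-0.001 -0.    -1.   ]
```

```bash
python3 -m jog '{"gripper":[0,0,0],"slide":[[0,0,1.5],[0,0,1],[0,0,0]],"turn":[[0,0,0],[0,0,0],[0,0,0]]}'
python3 st.py
```

```text
clock: 4.1
tool_pos: [490.4, -42.3, 37.9]
eef_rot: [-2.73, -1.554, 0.0]
ft_force: [-0.7, -0.7, 2.3]
finger_gap: 0.1
t 4.1 case xyz [-27.7   0.7  37.9] F case [ 0.97 -0.2   2.31] gap 0.1
tool x,y,z in case yaw: 0.0 z [-0. -0. -1.]
```

```bash
python3 -m jog '{"gripper":[0,0],"slide":[[0,0,0.7],[0,0,0]],"turn":[[0,0,0],[0,0,0]]}'; python3 -m jog '{"gripper":[0,0],"slide":[[0,0,0.5],[0,0,0]],"turn":[[0,0,0],[0,0,0]]}'
python3 st.py;  python3 -c "
from h import *
save('scene','e_scene.png');save('side','e_side.png')
a=cv2.imread('pics/e_scene.png')[190:310,270:390];b=cv2.imread('pics/e_side.png')[170:290,240:360]
cv2.imwrite('pics/e.png',cv2.resize(np.hstack([a,b]),(800,400),interpolation=cv2.INTER_CUBIC))"
```

```text
clock: 4.27
tool_pos: [490.5, -42.3, 37.4]
eef_rot: [-2.73, -1.554, 0.0]
ft_force: [-0.6, -1.4, 2.5]
finger_gap: 0.6
clock: 4.43
tool_pos: [490.5, -42.3, 37.0]
eef_rot: [-2.73, -1.554, 0.0]
ft_force: [-2.5, -0.7, 4.6]
finger_gap: 0.6
t 4.43 case xyz [-27.7   0.7  37. ] F case [ 1.9  -1.81  4.65] gap 0.6
tool x,y,z in case yaw: 0.0 z [-0. -0. -1.]
```

View pics/e.png

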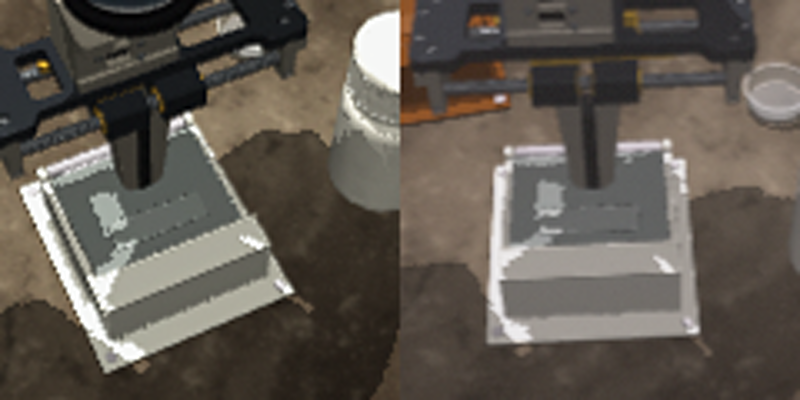

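The flap lies flat: the tip is at z = 37 as expected with about 4.6 N of press, the step is ahead at crop (600,220), and the free edge is just before the lip. Now I'll push along in steps and watch the force.

```bash
python3 -m jog '{"gripper":[0,0,0,0],"slide":[[-3,0,0],[-4,0,0],[-4,0,0],[0,0,0]],"turn":[[0,0,0],[0,0,0],[0,0,0],[0,0,0]]}'
python3 st.py
python3 -m jog '{"gripper":[0,0,0,0],"slide":[[-3,0,0],[-3,0,0],[-2,0,0],[0,0,0]],"turn":[[0,0,0],[0,0,0],[0,0,0],[0,0,0]]}'
python3 st.py
```

```text
clock: 4.87
tool_pos: [484.9, -52.4, 37.0]
eef_rot: [2.73, 1.554, 0.001]
ft_force: [-0.0, -1.4, 2.0]
finger_gap: 0.4
t 4.87 case xyz [-16.2   1.   37. ] F case [1.2  0.66 2.04] gap 0.4
tool x,y,z in case yaw: 360.0 z [ 0. -0. -1.]
clock: 5.2
tool_pos: [480.7, -59.0, 36.9]
eef_rot: [2.73, 1.554, -0.0]
ft_force: [0.4, -0.9, 2.1]
finger_gap: 0.3
t 5.2 case xyz [-8.4  0.9 36.9] F case [0.56 0.78 2.13] gap 0.3
tool x,y,z in case yaw: 360.0 z [ 0. -0. -1.]
```

```bash
python3 -m jog '{"gripper":[0,0,0,0],"slide":[[-1,0,0.4],[-2,0,0],[-2,0,0],[0,0,0]],"turn":[[0,0,0],[0,0,0],[0,0,0],[0,0,0]]}'
python3 st.py
python3 -m jog '{"gripper":[0,0,0,0],"slide":[[-2,0,0],[-2,0,0],[-1,0,0],[0,0,0]],"turn":[[0,0,0],[0,0,0],[0,0,0],[0,0,0]]}'
python3 st.py;  python3 -c "
from h import *
save('scene','f_scene.png');save('side','f_side.png')
a=cv2.imread('pics/f_scene.png')[190:310,270:390];b=cv2.imread('pics/f_side.png')[170:290,240:360]
cv2.imwrite('pics/f.png',cv2.resize(np.hstack([a,b]),(800,400),interpolation=cv2.INTER_CUBIC))"
```

```text
clock: 5.53
tool_pos: [478.3, -63.2, 36.6]
eef_rot: [2.73, 1.554, 0.0]
ft_force: [0.5, 0.1, 4.2]
finger_gap: 0.7
t 5.53 case xyz [-3.6  1.  36.6] F case [-0.33  0.42  4.21] gap 0.7
tool x,y,z in case yaw: 0.0 z [ 0. -0. -1.]
clock: 5.87
tool_pos: [475.8, -67.5, 36.5]
eef_rot: [2.73, 1.554, 0.0]
ft_force: [0.4, 0.5, 4.3]
finger_gap: 0.6
t 5.87 case xyz [ 1.4  0.9 36.5] F case [-0.6   0.11  4.28] gap 0.6
tool x,y,z in case yaw: 0.0 z [ 0. -0. -1.]
```

View pics/f.png

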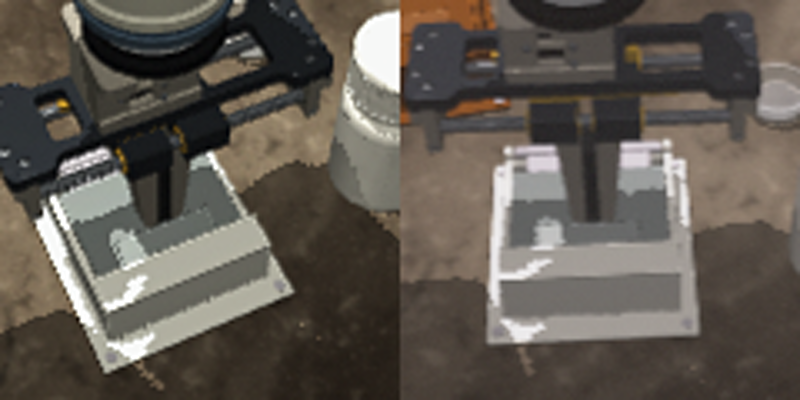

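The cover has begun to slide: the pale hinge strip is now exposed at crop (525,155), and the step has moved towards the lip at about (610,230). I'll push on towards the stop.

```bash
python3 -m jog '{"gripper":[0,0,0],"slide":[[-1,0,0],[-1,0,0],[0,0,0]],"turn":[[0,0,0],[0,0,0],[0,0,0]]}'
python3 st.py
python3 -m jog '{"gripper":[0,0,0],"slide":[[-1,0,0],[-1,0,0],[0,0,0]],"turn":[[0,0,0],[0,0,0],[0,0,0]]}'
python3 st.py
```

```text
clock: 6.22
tool_pos: [475.0, -68.8, 36.5]
eef_rot: [-2.73, -1.554, -0.001]
ft_force: [2.3, 4.1, 2.9]
finger_gap: 0.4
t 6.22 case xyz [ 2.9  0.9 36.5] F case [-4.71 -0.12  2.86] gap 0.4
tool x,y,z in case yaw: 360.0 z [ 0.001  0.    -1.   ]
clock: 6.47
tool_pos: [475.0, -69.4, 36.6]
eef_rot: [-2.731, -1.552, -0.005]
ft_force: [6.9, 13.3, 0.8]
finger_gap: 0.4
t 6.47 case xyz [ 3.5  1.2 36.6] F case [-14.96  -0.85   0.76] gap 0.4
tool x,y,z in case yaw: 359.9 z [ 0.002  0.002 -1.   ]
```

Force in -x rose sharply at tip x of about 3 mm, meaning the step is at about 13 mm, which fits the slide stop at 14. I'll back off a little, lift clear and look.

```bash
python3 -m jog '{"gripper":[0,0,0,0],"slide":[[1.5,0,0],[2.5,0,0],[0,0,-4],[0,0,-10]],"turn":[[0,0,0],[0,0,0],[0,0,0],[0,0,0]]}'
python3 st.py
python3 -m jog '{"gripper":[0,0,0,0,0],"slide":[[0,0,-25],[10,0,-30],[30,0,-20],[40,0,0],[30,0,0]],"turn":[[0,0,0],[0,0,0],[0,0,0],[0,0,0],[0,0,0]]}'
python3 st.py;  python3 -c "
from h import *
save('scene','g_scene.png');save('side','g_side.png')
a=cv2.imread('pics/g_scene.png')[190:310,270:390];b=cv2.imread('pics/g_side.png')[170:290,240:360]
cv2.imwrite('pics/g.png',cv2.resize(np.hstack([a,b]),(800,400),interpolation=cv2.INTER_CUBIC))"
```

```text
clock: 6.8
tool_pos: [474.1, -67.0, 49.7]
eef_rot: [-2.728, -1.553, 0.005]
ft_force: [-0.4, -0.5, 0.8]
finger_gap: 0.3
t 6.8 case xyz [ 1.8 -0.7 49.7] F case [ 0.63 -0.08  0.85] gap 0.3
tool x,y,z in case yaw: 0.0 z [-0.004  0.    -1.   ]
clock: 7.22
tool_pos: [533.4, 28.6, 127.9]
eef_rot: [2.73, 1.552, 0.004]
ft_force: [1.1, -1.1, -0.3]
finger_gap: 0.4
t 7.22 case xyz [-110.6    1.4  127.9] F case [ 0.38  1.48 -0.32] gap 0.4
tool x,y,z in case yaw: 359.9 z [ 0.003  0.    -1.   ]
```

View pics/g.png

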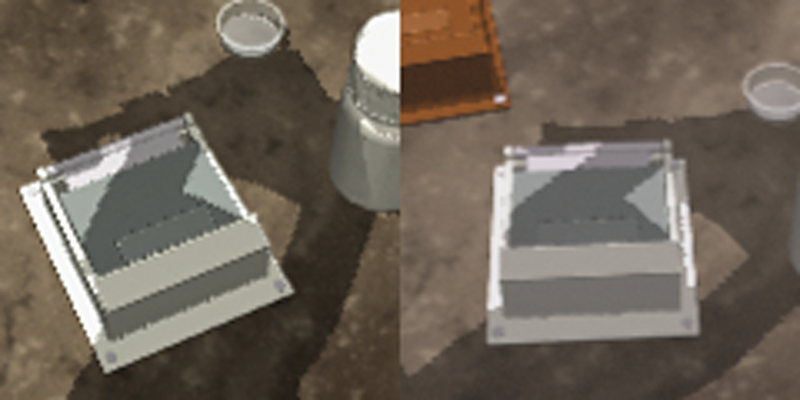

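View pics/g_scene.png

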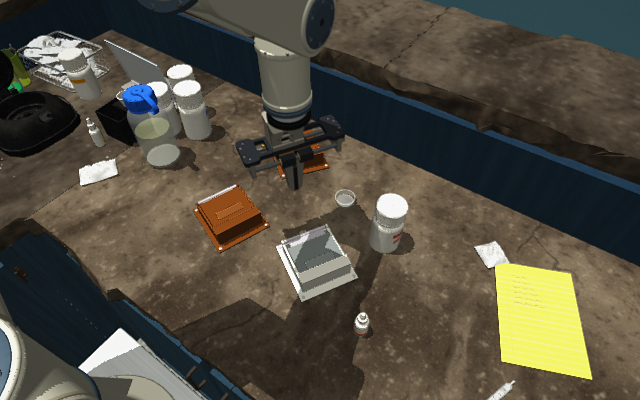

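The flap stays flat with the fingers away and its edge is under the pale lip (crop 590,260). The step is close to the lip, the hinge strip is exposed, and the bystanders look unmoved. I'll wait a moment, check the numbers and hand in.

```bash
python3 -m jog '{"gripper":[0,0,0,0,0],"slide":[[0,0,0],[0,0,0],[0,0,0],[0,0,0],[0,0,0]],"turn":[[0,0,0],[0,0,0],[0,0,0],[0,0,0],[0,0,0]]}'
python3 - <<'E'
from st import *
state(); save('scene','h_scene.png'); im=save('side','h_side.png')
for c,a in (('scene',cv2.imread('pics/a_scene.png')),('side',cv2.imread('pics/a_side.png'))):
    for n in('jar_mid','dropper_mid','dish_mid'):
        print(c,n,[ (d['centre'],round(d['p'],2)) for d in optics.trace(n,c)[:2]])
for s in (0,4,10,14): 
    print(s,'step top / cover rear in side crop',((proj('side',[W(CP,(s,0,41)),W(CP,(-47+s,0,37))])-[240,170])*400/120+[400,0]).round(0).tolist())
E
```

```text
clock: 7.73
tool_pos: [531.4, 26.6, 125.4]
eef_rot: [-2.731, -1.553, 0.001]
ft_force: [0.6, 0.2, 0.4]
finger_gap: 0.7
t 7.73 case xyz [-107.9    0.7  125.4] F case [-0.46  0.48  0.42] gap 0.7
tool x,y,z in case yaw: 360.0 z [-0.001 -0.    -1.   ]
scene jar_mid [([223.0, 387.7], 0.58)]
scene dropper_mid [([324.6, 363.5], 0.76)]
scene dish_mid [([196.1, 343.5], 0.57)]
side jar_mid [([227.0, 373.9], 0.96)]
side dropper_mid [([309.6, 304.5], 0.6)]
side dish_mid [([195.7, 354.1], 0.53)]
0 step top / cover rear in side crop [[587.0, 203.0], [587.0, 152.0]]
4 step top / cover rear in side crop [[587.0, 208.0], [587.0, 156.0]]
10 step top / cover rear in side crop [[587.0, 216.0], [587.0, 163.0]]
14 step top / cover rear in side crop [[587.0, 221.0], [587.0, 168.0]]
```

The cover's rear edge (about row 170) and the step (about row 219) match a slide of about 13–14 mm, and the bystanders are where they were.

```bash
python3 -c "
from rig import robot
print(robot.finish_job())"
```

```text
the job is handed in; nothing more can be done
None
```

The flap of the white disc case is shut with its free edge under the lip, and it stayed flat for about 0.9 s after I lifted the fingers clear. I handed the job in at about 8 s.

- **Closing:** With the fingers closed, I swung the flap over by its outer face and pressed it flat. The fingertips reached z = 37 mm, as expected, with about 4.6 N.
- **Sliding:** I pushed behind the step until the force rose to about 15 N along the push. That is the slide stop, a little harder than a light touch. The cover's rear edge and step in the side picture then matched a slide of about 13–14 mm.
- **Bystanders and disc:** The jar, dropper bottle and dish were found within a few pixels of where they started. The largest difference was the dropper bottle in the scene view, 4 pixels off, which I take as detection scatter because the side view gave 1.7. The disc is now covered, so I couldn't see it at the end; the fingers never went near it.

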